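# Close a gasketed sample box: lid on, four clips across the corners

### The arm

A 6-joint arm with a two-finger parallel gripper is mounted at the origin on the work surface. World frame = base frame: x ahead of the robot, y to its left, z up, the work surface at z = 0. Lengths are in m, angles in rad, forces in N, time in s.
With the tool pointing down it reaches from about 0.35 to 0.775 m from the base axis. Payload 7.3 kg.
Tool frame: the origin (TCP) lies at the centre of the arm's flange, where the gripper is bolted on; the fingertips stand 178 mm ahead of it and the grasp point (between the pads) lies 159 mm ahead of it; z points along the fingers, y is the line along which they close (so a half turn about z gives the same grasp; the last joint's range is limited). The gripper opens to 92 mm and grips with 3 to 60 N. Pads are 19 mm wide; open, the fingers measure 130 mm over their backs; the gripper's body (75 mm by 190 mm) begins 47 mm behind the grasp point.
Start: joints at [0.987, 0.342, 1.524, -0, 1.275, -0.146], TCP at [0.223, 0.475, 0.405] pointing down, gripper open.
Joint ranges: [-2.53, 2.53], [-0.77, 2.02], [0.04, 2.7], [-1, 4.14], [0.28, 2.66], [-3.11, 3.11]. Speed limits (rad/s): [2.57, 2.57, 3.14, 3.14, 3.14, 3.14].

### API

Orientations are given as [roll, pitch, yaw] about the fixed x, y, z axes, in that order (R = Rz(yaw) Ry(pitch) Rx(roll)).
In Python, from cell import telemetry, vision, ticket gives the robot as it stands.
- The arm moves only by the shell command python3 -m crank 'ROWS' [FORCE]. ROWS is JSON, a list of rows, each a list of 5 numbers: the gripper command: -1 is shut, 1 is fully open, values between are in proportion, then the shift along the tool's x, y, z in mm, then the turn about the tool's z in rad. In form: [[fingers, dx, dy, dz, roll], ...]. A call has 1 to 12 rows; each row is the pose to reach, as a shift and turn from the pose commanded when the call began, along the tool's axes at that moment; what a row does not reach only later rows make up. A row lasts 1/12 s, in which the tool goes at most 41.7 mm and 7.16 degrees, less where a joint would pass 70% of its speed; a pose out of reach is approached as far as the arm can. A call with a gripper value outside its range is refused whole. The fingers move at their own pace and stop on an object; FORCE is the grip in N (left out, the last holds). Time passes only in rows, so rows that repeat a pose let the fingers close. It gives the time, the measured TCP pose, the force, the opening and the grip force at its end, in the units of the state.
- telemetry.observe(): the state, without advancing time (a new reading comes with each control period).
- vision.read_camera(name): name is "scene" or "top" or "wrist"; returns (picture, depth): 420x560x3 uint8, red, green, blue; 420x560 float32, m along the optical axis (not along the pixel's ray), 0 where there is no reading.
- vision.get_calibration(name): a dict with "camera_matrix" (3x3 intrinsics, pixels), "rvec" (rotation vector, rad) and "tvec" (3), from world to camera coordinates, as OpenCV has them. Camera axes: x right, y down, z forward; pixel columns grow to the right and rows downward; lengths in m; the calibration is good to about 2 mm. A picture is of the moment at which its call begins: read the wrist's pose just before it. get_calibration takes no time and is no camera call; for the wrist camera it gives the pose at the moment of the call.
- ticket.hand_in(): hands the job in; it is judged then, once.
The state is a dict: "time": time; "qpos": joint angles; "qvel": joint speeds; "joint_efforts": joint torques, N m; "tool_pos": TCP position; "tool_rot": TCP orientation; "contact_force": force on the tool from outside, world axes, zero at the start; "torque": the same for the moment, N m; "opening": finger opening in m; "grip_force": force on a finger pad.
Only numpy, scipy, OpenCV 4.12 (cv2) and the standard library are available. Lean on these libraries where they do the work, as an engineer would, in place of code of your own. Each camera call takes 0.05 s, during which the arm holds its last target. There are 200 camera calls.

### The job

Set the blue lid down squarely on the sample box and snap its four white clips fully down over the rim, working across opposite corners so that the gasket is drawn down evenly: after the first clip close the one diagonally opposite, then the other two. Press each clip on its thumb rest, gently, only as hard as it needs to snap home, for the clips crack if they are forced, and leave everything else on the bench alone.

Things in the scene. Friction and masses are not known exactly. Their poses are not given: they have to be found in the camera images.
- box: frosted sample box, standing fast on the bench, open on top, a rack of capped vials inside; outer rim flange 150 (x) x 200 (y) mm, its top 70 mm above the bench, 5 mm thick, rounded edge; opening 130 x 180 mm. An orange silicone gasket 4 mm high lies on the rim. Origin: centre of the underside, z up.
- lid: loose blue lid, about 0.3 kg: plate 144 (x) x 194 (y) x 5 mm, below it a lip 10 mm deep with a rounded lower edge, 127 x 177 mm outside (1.5 mm play all round in the box's opening). Origin: centre of the lip's underside; plate top at z = 15 mm. Fits either way round (turned by pi). Resting on the gasket its origin is 64 mm above the box's; with all clips home about 1 mm lower.
- lid_grip (a point): on the lid's axis, 37 mm above the lid's origin and 22 mm above its plate, inside the grip bar: bar 64 mm along the lid's x, 14 mm thick along its y, from the plate up to 28 mm above it.
- clip_a (a joint): white clip hinged on the lid's top near one corner; rad: 0 = folded flat over the lid's edge and hooked under the rim (home), about 1 = standing open; stays where left. Hinge axis along the lid's y, at x = -58, y = +60 (mid clip), z = 18 mm in the lid's frame; it folds down towards the lid's -x. Opposite corner: clip_c.
- clip_b (a joint): white clip hinged on the lid's top near one corner; rad: 0 = folded flat over the lid's edge and hooked under the rim (home), about 1 = standing open; stays where left. Hinge axis along the lid's y, at x = -58, y = -60 (mid clip), z = 18 mm in the lid's frame; it folds down towards the lid's -x. Opposite corner: clip_d.
- clip_c (a joint): white clip hinged on the lid's top near one corner; rad: 0 = folded flat over the lid's edge and hooked under the rim (home), about 1 = standing open; stays where left. Hinge axis along the lid's y, at x = +58, y = -60 (mid clip), z = 18 mm in the lid's frame; it folds down towards the lid's +x. Opposite corner: clip_a.
- clip_d (a joint): white clip hinged on the lid's top near one corner; rad: 0 = folded flat over the lid's edge and hooked under the rim (home), about 1 = standing open; stays where left. Hinge axis along the lid's y, at x = +58, y = +60 (mid clip), z = 18 mm in the lid's frame; it folds down towards the lid's +x. Opposite corner: clip_b.
- flap_a: plate of clip_a, as flap_b. Feel of every clip: folding takes 1 to 4 N; then the hook rides over the rim, 8 to 17 N pressed down on the thumb rest, and gives; a hard stop when home. Where is only felt: thumb rests differ, and the gasket yields (home is 0.5 to 2.5 mm below where it would be with the lid at rest). Cracks above 25 N.
- flap_b: plate of clip_b: 24 mm (outward) x 40 mm (along the edge), 4.5 mm thick, a hooked skirt 22 mm deep at its outer end, 23 mm out from the hinge. Origin on its top face, 16 mm outward from the hinge axis and 2.5 mm above it (home: 5.5 mm above the lid's plate); x outward, z out of the face. Centred there a grey rubber thumb rest, 12 x 30 mm, 1.5 to 7.5 mm high: worn, different on every clip.
- flap_c: plate of clip_c, with a grey thumb rest on it; size, origin and axes as flap_b.
- flap_d: plate of clip_d, with a grey thumb rest on it; size, origin and axes as flap_b. Any clip still standing binds by friction if pressed straight down: fold it outward and down round its hinge first, then press down.
- reagent_bottle: amber bottle, 66 mm across, 150 mm tall; bystander, to be left alone. Origin: centre of its underside.
- jar_1: glass jar, white cap, 52 mm across, 65 mm tall; bystander, to be left alone. Origin: centre of its underside.
- jar_2: glass jar, blue cap, 52 mm across, 65 mm tall; bystander, to be left alone. Origin: centre of its underside.
- beaker: clear beaker, 70 mm across, 90 mm tall; bystander, to be left alone. Origin: centre of its underside.
- tape_roll: yellow roll of tape lying flat, 84 mm across, 19 mm high; bystander, to be left alone. Origin: centre of its underside.
- tube_rack: red rack with capped tubes, 70 x 160 mm, 72 mm tall; bystander, to be left alone. Origin: centre of its underside.
- spatula: thin steel lab spatula, 190 mm long, 14 mm wide, lying flat; bystander, to be left alone. Origin: under its middle.
Not all that is in view belongs to the job. What is meant by the lid is not green, and is the larger of those in its own colour.

How it is judged:
By the outcome, as a careful person would: the job done as asked, in the order asked, and still so for the second after the job is handed in, with the robot touching nothing.
It also fails if it takes over 61 s, if anything falls off the work surface, if the arm or the gripper's body presses on something with over 40 N, if the wrist force passes 120 N, or if a joint passes its speed limit or range.

## Working session

There is one attempt and no reset: what is moved stays moved. The work goes in short steps, Python scripts to look and compute and a shell command to move; the robot and the scene stay as the last step left them, time stands still between calls to the robot, and variables do not carry over. Pictures are saved under pics/ and viewed, at most 10 in all, crops included, and the job is handed in when it is done.

```bash
mkdir -p pics; ls; cat > h.py <<'E'
import numpy as np, cv2
from cell import telemetry, vision, ticket
def cam(n):
    c=vision.get_calibration(n); im,d=vision.read_camera(n)
    K=np.array(c["camera_matrix"],float);R=cv2.Rodrigues(np.array(c["rvec"],float))[0];t=np.array(c["tvec"],float).ravel()
    return im,d,K,R,t
def ray(K,R,t,uv,z):
    uv=np.atleast_2d(uv).astype(float)
    d=np.c_[uv,np.ones(len(uv))]@np.linalg.inv(K).T@R; o=-R.T@t
    return o+d*((z-o[2])/d[:,2])[:,None]
def cloud(d,K,R,t):
    v,u=np.mgrid[:d.shape[0],:d.shape[1]]
    p=np.stack([(u-K[0,2])/K[0,0]*d,(v-K[1,2])/K[1,1]*d,d],-1)
    return (p-t)@R
def save(n,im): cv2.imwrite(f"pics/{n}.png",im[:,:,::-1])
E
python3 - <<'E'
from h import *
s=telemetry.observe();print({k:np.round(v,3) for k,v in s.items()})
a=cam("top");b=cam("scene")
save("top0",a[0]);save("scene0",b[0])
for c in(a,b):print(c[2],-c[3].T@c[4],c[3][2])
E
```

```text
pics
{'time': np.float64(0.0), 'qpos': array([ 0.987,  0.343,  1.525,  0.   ,  1.275, -0.146]), 'qvel': array([0.001, 0.   , 0.   , 0.002, 0.001, 0.   ]), 'joint_efforts': array([ 2.0000e-03, -4.3124e+01, -2.4422e+01,  7.2000e-02,  5.6000e-02,
       -0.0000e+00]), 'tool_pos': array([0.222, 0.475, 0.404]), 'tool_rot': array([-3.14 , -0.   ,  2.704]), 'contact_force': array([ 0.139, -0.748, -0.249]), 'torque': array([ 0.005, -0.032,  0.043]), 'grip_force': np.float64(0.0), 'opening': np.float64(0.092)}
[[484.05823688   0.         274.19518978]
 [  0.         484.05823688 210.00332447]
 [  0.           0.           1.        ]] [0.31562449 0.01605256 1.24044838] [ 0.18706744 -0.00410698 -0.98233849]
[[412.67814134   0.         278.166418  ]
 [  0.         412.67814134 204.73263338]
 [  0.           0.           1.        ]] [ 1.28232779 -0.26707876  0.85309264] [-0.6657784   0.26845422 -0.69618349]
```

View pics/top0.png

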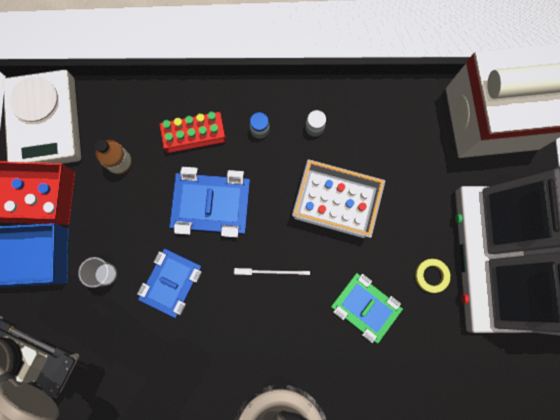

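View pics/scene0.png

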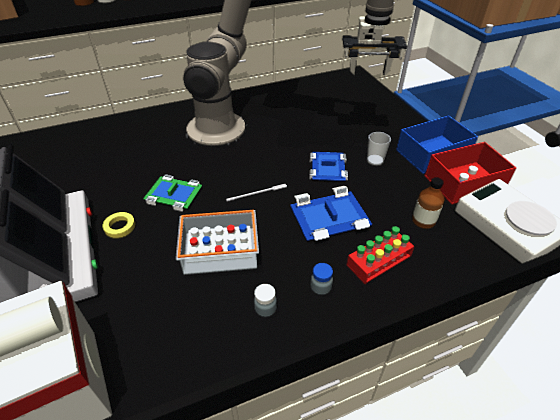

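The top view shows the large blue lid at about (209,203) with four standing clips, and the box with its orange gasket at (339,199). The small blue lid at (170,282) and the green one at (367,307) are decoys. In the scene view the lid is at (330,213) and the box at (217,240).

```bash
cat >> h.py <<'E'
def mask(im,kind):
    h=cv2.cvtColor(im,cv2.COLOR_RGB2HSV)
    if kind=="blue": return cv2.inRange(h,(103,120,60),(125,255,255))
    if kind=="orange": return cv2.inRange(h,(8,110,100),(22,255,255))
    if kind=="white": return cv2.inRange(h,(0,0,130),(179,70,255))
def rect(P):
    (c,s,a)=cv2.minAreaRect((P[:,:2]*1000).astype(np.float32)); 
    if s[0]<s[1]: a+=90
    return np.array(c),sorted(s),(a+90)%180-90   # angle of long axis, deg
def blob(m,uv):
    n,l=cv2.connectedComponents(m); 
    ids=l[uv[1]-12:uv[1]+12,uv[0]-12:uv[0]+12]; ids=ids[ids>0]
    return l==np.bincount(ids).argmax()
E
python3 - <<'E'
from h import *
im,d,K,R,t=cam("top"); C=cloud(d,K,R,t)
b=blob(mask(im,"blue"),(225,210)); P=C[b]; print("lid z pct",np.percentile(P[:,2],[5,50,95,99]),b.sum())
v,u=np.nonzero(b); print("lid",rect(ray(K,R,t,np.c_[u,v],.015)))
sel=b&(abs(C[...,2]-np.median(P[:,2]))<.006); v,u=np.nonzero(sel); print(" plate",rect(ray(K,R,t,np.c_[u,v],np.median(P[:,2]))))
top=b&(C[...,2]>np.median(P[:,2])+.02); v,u=np.nonzero(top); print(" bar",rect(ray(K,R,t,np.c_[u,v],np.median(P[:,2])+.028)),top.sum())
o=mask(im,"orange")>0; o[:150]=0;o[250:]=0;o[:,:280]=0;o[:,400:]=0
print("box z",np.percentile(C[o][:,2],[5,50,95]),o.sum())
v,u=np.nonzero(o); print("box",rect(ray(K,R,t,np.c_[u,v],.074)))
w=mask(im,"white"); n,l,st,ce=cv2.connectedComponentsWithStats(w)
for i in range(1,n):
    if st[i,4]>40 and 150<ce[i][0]<260 and 150<ce[i][1]<250: print(ce[i],st[i,4],C[l==i].mean(0), C[l==i][:,2].max())
for z,m in(("bench",C[250:270,200:230]),): print(z,m.mean((0,1)))
E
```

```text
lid z pct [0.0098815  0.01494428 0.02242459 0.04410571] 3758
lid (array([569.31793213, 177.9437561 ]), [146.9439239501953, 196.55960083007812], 85.13814544677734)
 plate (array([567.98815918, 176.87776184]), [143.69992065429688, 193.48085021972656], 85.23786926269531)
 bar (array([568.21490479, 171.16616821]), [84.84227752685547, 168.23587036132812], 81.3003921508789) 157
box z [0.0684075  0.07303849 0.07637742] 499
box (array([ 569.16192627, -148.54043579]), [140.1648406982422, 190.49903869628906], 73.81745910644531)
[188.56756757 172.8       ] 185 [0.64598194 0.23192338 0.02737011] 0.0427913403778466
[234.85483871 176.28494624] 186 [0.63122635 0.11058044 0.04586855] 1.2404483770929617
[182.06951872 227.63101604] 187 [0.50011152 0.24130385 0.04393732] 1.2404483770929617
[229.44505495 230.7967033 ] 182 [0.49079326 0.12279769 0.04773198] 1.2404483770929617
bench [0.42337238 0.1638022  0.00532832]
```

```bash
cat >> h.py <<'E'
def shift(x,y,z=None,yaw=None):
    "tool-axis shift in mm and roll to reach world TCP target (m, deg)"
    s=telemetry.observe(); p=np.array(s["tool_pos"]); R=cv2.Rodrigues(np.zeros(3))[0]
    from scipy.spatial.transform import Rotation as Ro
    R=Ro.from_euler("xyz",s["tool_rot"]).as_matrix()
    d=np.array([x,y,p[2] if z is None else z])-p
    r=0 if yaw is None else -np.radians((yaw-np.degrees(s["tool_rot"][2])+90)%180-90)
    print("shift",np.round(R.T@d*1000,1),"roll",round(r,4))
E
python3 -c "
from h import *
shift(.568,.177,.345,175.2)"
cat > st.py <<'E'
from h import *
s=telemetry.observe();print(round(float(s["time"]),2),np.round(s["tool_pos"],4),"rot",np.round(np.degrees(s["tool_rot"]),2),"F",np.round(s["contact_force"],1),"M",np.round(s["torque"],2),"op",round(float(s["opening"]),4),"g",round(float(s["grip_force"]),1))
E
```

```text
shift [-439.4 -123.8   59.3] roll -0.354
```

```bash
python3 -m crank '[[0,-220,-62,20,-0.2],[0,-220,-62,20,-0.2],[0,-439.4,-123.8,59.3,-0.354],[0,-439.4,-123.8,59.3,-0.354],[0,-439.4,-123.8,59.3,-0.354],[0,-439.4,-123.8,59.3,-0.354],[0,-439.4,-123.8,59.3,-0.354],[0,-439.4,-123.8,59.3,-0.354],[0,-439.4,-123.8,59.3,-0.354],[0,-439.4,-123.8,59.3,-0.354],[0,-439.4,-123.8,59.3,-0.354],[0,-439.4,-123.8,59.3,-0.354]]'; python3 -m crank '[[0,0,0,0,0],[0,0,0,0,0],[0,0,0,0,0]]'
python3 - <<'E'
from h import *
im,d,K,R,t=cam("wrist"); save("w1",im); print(-R.T@t)
E
python3 st.py
```

```text
time: 1.15
tool_pos: [0.5714, 0.1729, 0.3439]
tool_rot: [-3.14, 0.0, 3.054]
contact_force: [0.4, -0.4, 0.6]
opening: 0.0461
grip_force: 0.0
time: 1.4
tool_pos: [0.5672, 0.178, 0.3454]
tool_rot: [3.141, -0.001, 3.059]
contact_force: [0.3, 0.8, 0.7]
opening: 0.0456
grip_force: 0.0
[0.496423   0.18325979 0.32514374]
1.45 [0.567  0.1783 0.3457] rot [ 1.7998e+02 -2.0000e-02  1.7529e+02] F [-0.6 -0.2  0.3] M [ 0.06 -0.    0.04] op 0.0457 g 0.0
```

View pics/w1.png

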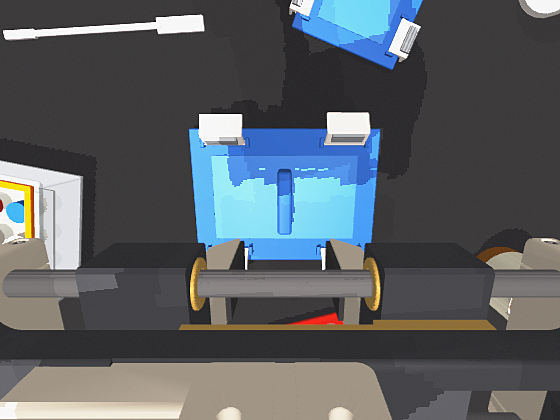

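The wrist view shows the grip bar upright at about (285,202), centred between the fingers, with the lid's inboard clips at (220,128) and (348,128). I'll refine the bar position from the depth.

```bash
python3 - <<'E'
from h import *
im,d,K,R,t=cam("wrist"); C=cloud(d,K,R,t); z=C[...,2]
b=np.zeros(z.shape,bool); b[140:240,240:330]=1
top=b&(z>.036)&(z<.055); print(top.sum(),np.median(z[top]))
v,u=np.nonzero(top); print("bar",rect(ray(K,R,t,np.c_[u,v],.043)))
m=mask(im,"blue"); pl=np.zeros(z.shape,bool); pl[120:245,180:390]=1
pl&=(abs(z-.015)<.004)&(cv2.inRange(cv2.cvtColor(im,cv2.COLOR_RGB2HSV),(95,90,60),(125,255,255))>0)
v,u=np.nonzero(pl); P=ray(K,R,t,np.c_[u,v],.015); print(np.median(z[pl]),rect(P))
yt=np.radians(85.2); 
for lo,hi in((145,165),(170,190),(195,215),(220,238)):
  q=[(np.nonzero(pl[r])[0].min()-.5,np.nonzero(pl[r])[0].max()+.5) for r in range(lo,hi)]
  r=np.arange(lo,hi); print(lo,ray(K,R,t,np.c_[[a[0] for a in q],r],.015).mean(0)[:2],ray(K,R,t,np.c_[[a[1] for a in q],r],.015).mean(0)[:2])
E
```

```text
880 0.042446440314516345
bar (array([566.98242188, 176.25602722]), [13.006503105163574, 63.274356842041016], -4.6949920654296875)
0.015274814179270924 (array([558.39398193, 177.05609131]), [124.56446075439453, 192.70401000976562], 85.28298950195312)
145 [0.51459206 0.08419405] [0.53040709 0.27606414]
170 [0.54038815 0.0819977 ] [0.55619026 0.27391347]
195 [0.56736072 0.07970119] [0.58314928 0.27166413]
220 [0.59443251 0.07741721] [0.61019796 0.26931193]
```

```bash
python3 -m crank '[[-0.2,0,-1.9,35,0],[-0.2,0,-1.9,70,0],[-0.2,0,-1.9,105,0],[-0.2,0,-1.9,130,0],[-0.2,0,-1.9,142,0],[-0.2,0,-1.9,149,0],[-0.2,0,-1.9,149,0],[-0.2,0,-1.9,149,0],[-1,0,-1.9,149,0],[-1,0,-1.9,149,0],[-1,0,-1.9,149,0],[-1,0,-1.9,149,0]]' 30; python3 -m crank '[[-1,0,0,0,0],[-1,0,0,0,0],[-1,0,0,0,0]]'; python3 st.py
```

```text
time: 2.5
tool_pos: [0.5682, 0.1755, 0.1974]
tool_rot: [3.14, 0.002, 3.058]
contact_force: [0.3, 3.9, 2.7]
opening: 0.0146
grip_force: 1.6
time: 2.75
tool_pos: [0.5682, 0.1755, 0.1974]
tool_rot: [3.141, 0.002, 3.058]
contact_force: [-1.1, 2.3, 6.3]
opening: 0.0135
grip_force: 30.0
2.75 [0.5682 0.1755 0.1974] rot [1.7995e+02 1.0000e-01 1.7520e+02] F [-1.1  2.3  6.3] M [ 0.42  0.07 -0.04] op 0.0135 g 30.0
```

```bash
python3 -m crank '[[-1,0,0,-20,0],[-1,0,0,-50,0],[-1,0,0,-85,0],[-1,0,0,-120,0],[-1,0,0,-130,0],[-1,0,0,-130,0]]'; python3 st.py; python3 -c "
from h import *
shift(.569,-.1485,None,163.8)"
```

```text
time: 3.25
tool_pos: [0.5683, 0.1752, 0.329]
tool_rot: [3.14, 0.005, 3.058]
contact_force: [0.6, -0.1, -4.3]
opening: 0.0137
grip_force: 30.0
3.25 [0.5683 0.1752 0.329 ] rot [179.93   0.3  175.19] F [ 0.6 -0.1 -4.3] M [ 0.05 -0.06  0.06] op 0.0137 g 30.0
shift [-2.780e+01 -3.225e+02 -2.000e-01] roll 0.1989
```

```bash
python3 - <<'E'
from h import *
for n in("top","scene"):
    im,d,K,R,t=cam(n); C=cloud(d,K,R,t)
    o=(mask(im,"orange")>0)&(abs(C[...,0]-.57)<.12)&(abs(C[...,1]+.15)<.13)&(abs(C[...,2]-.072)<.02)
    v,u=np.nonzero(o); P=ray(K,R,t,np.c_[u,v],.073); c,s,a=rect(P); print(n,o.sum(),c,s,a)
    # robust: fit lines to gasket band on each side
    th=np.radians(a); L=np.array([np.cos(th),np.sin(th)]);W=np.array([-L[1],L[0]])
    q=P[:,:2]*1000-c; x=q@W;y=q@L
    r={}
    for nm,sel,A,B in(("w+",(x>58)&(abs(y)<80),y,x),("w-",(x<-58)&(abs(y)<80),y,x),("l+",(y>85)&(abs(x)<55),x,y),("l-",(y<-85)&(abs(x)<55),x,y)):
        f=np.polyfit(A[sel],B[sel],1); print(nm,sel.sum(),f.round(3),np.percentile(B[sel],[3,97]).round(1)); r[nm]=f[1]
    print("ctr",c+W*(r["w+"]+r["w-"])/2+L*(r["l+"]+r["l-"])/2)
E
```

```text
top 492 [ 569.43847656 -148.67680359] [140.28453063964844, 190.75538635253906] 73.85604095458984
w+ 101 [-0.    68.258] [66.4 70. ]
w- 142 [  0.    -67.313] [-70.  -64.5]
l+ 66 [2.000e-03 9.323e+01] [91.2 95. ]
l- 98 [ 5.0000e-03 -9.2699e+01] [-95.3 -89.3]
ctr [ 569.0582385  -148.29059046]
scene 568 [ 569.66656494 -147.0703125 ] [145.48779296875, 191.4222412109375] 73.94287872314453
w+ 163 [-1.0000e-03  6.7776e+01] [63.2 72.5]
w- 172 [  0.    -68.709] [-72.5 -64.4]
l+ 65 [-2.000e-03  9.314e+01] [90.8 95.6]
l- 80 [ 2.0000e-03 -9.2614e+01] [-95.6 -89.7]
ctr [ 570.18745218 -146.94650795]
```

```bash
python3 -m crank '[[-1,-5,-30,0,0],[-1,-10,-70,0,0.05],[-1,-15,-110,0,0.1],[-1,-20,-150,0,0.15],[-1,-24,-190,0,0.1989],[-1,-27,-230,0,0.1989],[-1,-27.8,-270,0,0.1989],[-1,-27.8,-300,0,0.1989],[-1,-27.8,-315,0,0.1989],[-1,-27.8,-322.5,0,0.1989],[-1,-27.8,-322.5,0,0.1989],[-1,-27.8,-322.5,0,0.1989]]'
python3 - <<'E'
from h import *
a=cam("top")[0][90:300,230:470];b=cam("scene")[0][100:330,120:360];c=cam("wrist")[0]
save("m1",np.hstack([cv2.resize(a,(400,350)),cv2.resize(b,(400,350))])); save("w2",c)
E
python3 st.py
```

```text
time: 4.35
tool_pos: [0.5685, -0.1475, 0.3251]
tool_rot: [3.141, -0.003, 2.859]
contact_force: [-0.3, 0.8, -4.0]
opening: 0.0141
grip_force: 30.0
4.5 [ 0.5688 -0.1468  0.3261] rot [ 1.7997e+02 -4.0000e-02  1.6392e+02] F [ 0.4  0.1 -4.6] M [ 0.08 -0.01 -0.  ] op 0.0137 g 30.0
```

View pics/m1.png

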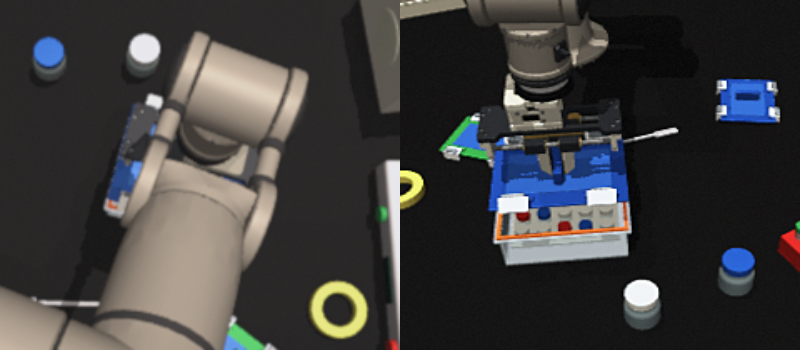

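View pics/w2.png

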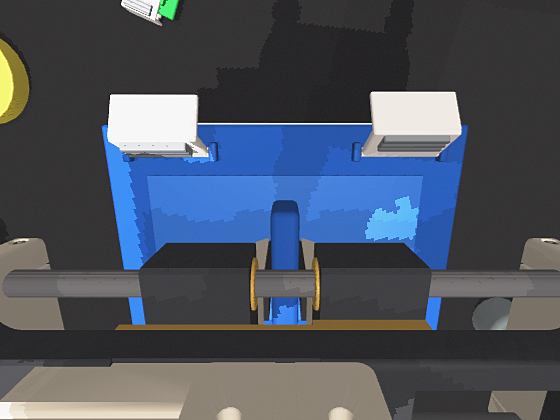

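The lid is held level over the box: top crop box/lid at about (130,160), scene crop gasket at (560,225). The wrist view shows the lid's near edge at row ~125, with sides at columns ~105 and ~465. I'll measure the lid relative to the tool.

```bash
python3 - <<'E'
from h import *
from scipy.spatial.transform import Rotation as Ro
s=telemetry.observe(); T=np.array(s["tool_pos"]);Rt=Ro.from_euler("xyz",s["tool_rot"]).as_matrix()
im,d,K,R,t=cam("wrist"); C=cloud(d,K,R,t); z=C[...,2]; zp=T[2]-.1824
b=cv2.inRange(cv2.cvtColor(im,cv2.COLOR_RGB2HSV),(95,90,40),(125,255,255))>0
print("plate z",zp,np.median(z[150:165,225:350]), "tilt",[np.median(z[r-5:r+5,c-8:c+8]).round(4) for r,c in((165,120),(165,455),(220,130),(220,445),(140,285))])
tool=lambda P:((P-T)@Rt)*1000
rows=np.arange(168,232)
l=[np.nonzero(b[r])[0].min()-.5 for r in rows]; rr=[np.nonzero(b[r])[0].max()+.5 for r in rows]
L=tool(ray(K,R,t,np.c_[l,rows],zp)); Q=tool(ray(K,R,t,np.c_[rr,rows],zp))
for nm,A in(("L",L),("R",Q)): print(nm,np.median(A,0).round(2),np.polyfit(A[:,0],A[:,1],1).round(4))
cols=np.arange(225,350); f=[np.nonzero(b[100:,c])[0].min()+100-.5 for c in cols]
F=tool(ray(K,R,t,np.c_[cols,f],zp)); print("F",np.median(F,0).round(2),np.polyfit(F[:,1],F[:,0],1).round(4),np.median(f))
o=mask(im,"orange")>0; print("orange",o[60:140,100:480].sum())
E
python3 st.py
```

```text
plate z 0.14372586588231684 0.14349703270763023 tilt [np.float64(0.1436), np.float64(0.1434), np.float64(0.1436), np.float64(0.1433), np.float64(0.1435)]
L [ 32.16 -97.01 182.37] [-5.00000e-04 -9.69956e+01]
R [ 32.16  95.08 182.47] [1.30000e-03 9.50405e+01]
F [ 72.38   0.39 182.45] [-1.00000e-04  7.23839e+01] 124.5
orange 0
4.55 [ 0.5688 -0.1469  0.3263] rot [ 1.7998e+02 -2.0000e-02  1.6392e+02] F [ 0.1  0.2 -5.2] M [0.01 0.01 0.  ] op 0.0136 g 30.0
```

```bash
python3 -c "
from h import *
shift(.5698,-.148,.276,163.9)"
cat > chk.py <<'E'
# stop (exit 1) if vertical or lateral force leaves the band: chk.py FZMAX FXYMAX [FZMIN]
import sys,numpy as np
from cell import telemetry
s=telemetry.observe();f=np.array(s["contact_force"]);a=[float(x) for x in sys.argv[1:]]
print(round(float(s["time"]),2),np.round(np.array(s["tool_pos"])*1000,2),"F",np.round(f,1),"M",np.round(s["torque"],2))
sys.exit(int(f[2]>a[0] or np.hypot(f[0],f[1])>a[1]))
E
```

```text
shift [-1.3 -0.8 50.3] roll 0.0004
```

```bash
python3 -m crank '[[-1,-1.3,-0.8,20,0],[-1,-1.3,-0.8,40,0],[-1,-1.3,-0.8,50,0],[-1,-1.3,-0.8,50,0],[-1,-1.3,-0.8,50,0]]' >/dev/null; python3 chk.py 3 6 && python3 -m crank '[[-1,0,0,1.5,0],[-1,0,0,3,0],[-1,0,0,3,0]]' >/dev/null && python3 chk.py 3 6 && python3 -m crank '[[-1,0,0,1.5,0],[-1,0,0,3,0],[-1,0,0,3,0]]' >/dev/null && python3 chk.py 3 6 && python3 -m crank '[[-1,0,0,1,0],[-1,0,0,2,0],[-1,0,0,2,0]]' >/dev/null && python3 chk.py 3 6 && python3 -m crank '[[-1,0,0,1,0],[-1,0,0,2,0],[-1,0,0,2,0]]' >/dev/null && python3 chk.py 3 6 && python3 -m crank '[[-1,0,0,1,0],[-1,0,0,2,0],[-1,0,0,2,0]]' >/dev/null && python3 chk.py 3 6
```

```text
4.97 [ 569.76 -149.06  276.37] F [ 1.2 -0.7 -3.7] M [ 0.01 -0.03 -0.05]
5.22 [ 569.75 -149.65  274.09] F [ 0.7 -0.2 -4.2] M [0.04 0.02 0.03]
5.47 [ 569.52 -149.63  270.28] F [ 0.1  0.3 -4.1] M [ 0.03 -0.02 -0.01]
5.72 [ 569.54 -149.63  268.16] F [-0.   0.7 -3.8] M [0.03 0.03 0.03]
5.97 [ 569.55 -149.6   266.16] F [ 0.1  0.9 -5. ] M [-0.01 -0.04 -0.03]
6.22 [ 569.53 -149.6   264.19] F [ 0.7  0.4 -4.6] M [ 0.02 -0.    0.  ]
```

```bash
python3 -m crank '[[-1,0,0,1,0],[-1,0,0,2,0],[-1,0,0,2,0]]' >/dev/null && python3 chk.py 1 6 && python3 -m crank '[[-1,0,0,0.5,0],[-1,0,0,1,0],[-1,0,0,1,0]]' >/dev/null && python3 chk.py 1 6 && python3 -m crank '[[-1,0,0,0.5,0],[-1,0,0,1,0],[-1,0,0,1,0]]' >/dev/null && python3 chk.py 1 6 && python3 -m crank '[[-1,0,0,0.5,0],[-1,0,0,1,0],[-1,0,0,1,0]]' >/dev/null && python3 chk.py 1 6
```

```text
6.47 [ 569.54 -149.6   262.18] F [-0.1  0.5 -3.7] M [-0.01  0.05 -0.01]
6.72 [ 569.63 -149.61  261.47] F [-1.3  1.4 -3.8] M [ 0.02 -0.03 -0.02]
6.97 [ 569.6  -149.59  261.15] F [-2.3 -0.2  2.5] M [0.16 0.32 0.03]
```

```bash
python3 -m crank '[[-0.3,0,0,0,0],[-0.3,0,0,0,0],[-0.3,0,0,0,0],[-0.3,0,0,0,0],[-0.3,0,0,-20,0],[-0.3,0,0,-55,0],[-0.3,0,0,-90,0],[-0.3,0,0,-100,0],[-0.3,0,0,-100,0],[-1,0,0,-100,0],[-1,0,0,-100,0],[-1,0,0,-100,0]]' 
python3 - <<'E'
from h import *
from scipy.spatial.transform import Rotation as Ro
s=telemetry.observe(); T=np.array(s["tool_pos"])
im,d,K,R,t=cam("wrist"); C=cloud(d,K,R,t); z=C[...,2]; save("w3",im)
for r,c in((140,285),(150,200),(150,370),(220,220),(220,350)): print(r,c,C[r-4:r+4,c-4:c+4].reshape(-1,3).mean(0).round(4))
b=mask(im,"white")>0
b&=(z>.08)&(z<.125); n,l,st,ce=cv2.connectedComponentsWithStats(b.astype(np.uint8))
for i in range(1,n):
    if st[i,4]>150: print(ce[i].round(),st[i,4],np.median(C[l==i],0).round(4),C[l==i][:,2].max())
sc=cam("scene"); save("s3",cv2.resize(sc[0][150:300,150:300],(600,600)))
E
python3 st.py
```

```text
time: 7.97
tool_pos: [0.5693, -0.1495, 0.3584]
tool_rot: [3.141, -0.004, 2.859]
contact_force: [0.2, -0.5, 0.2]
opening: 0.016
grip_force: 0.0
140 285 [ 0.5094 -0.1331  0.0784]
150 200 [ 0.4973 -0.2027  0.0872]
150 370 [ 0.5375 -0.066   0.0798]
220 220 [ 0.5607 -0.2093  0.0797]
220 350 [ 0.5935 -0.0962  0.0795]
[360. 126.] 1802 [ 0.5149 -0.0731  0.0971] 0.10416025603679736
[207. 127.] 1788 [ 0.4828 -0.187   0.1004] 0.10571575963705666
8.07 [ 0.5695 -0.1496  0.3588] rot [ 1.7998e+02 -1.6000e-01  1.6380e+02] F [-0.8 -0.2 -0.2] M [-0.02 -0.03  0.01] op 0.0091 g 0.0
```

View pics/w3.png

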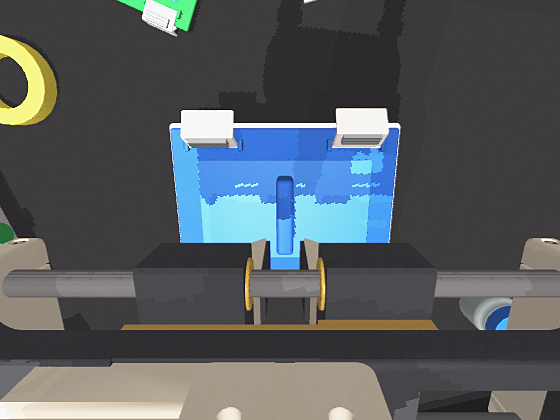

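View pics/s3.png

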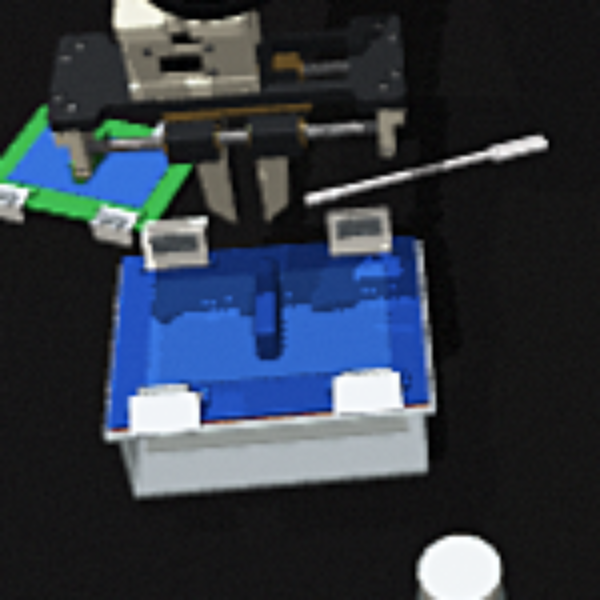

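The wrist view shows the lid flat on the box (plate z ≈ 79 mm everywhere, as expected), with standing clips at (207,127) and (360,127). The scene crop confirms it is seated squarely, with clips at (175,243), (360,230), (165,408) and (368,392). I'll start with clip_a (tool +x, +y).

```bash
python3 -m crank '[[-1,17,30,0,0],[-1,33,60,20,0],[-1,33,60,50,0],[-1,33,60,75,0],[-1,33,60,82.8,0],[-1,33,60,82.8,0],[-1,33,60,82.8,0],[-1,33,60,82.8,0]]' 30 >/dev/null; python3 chk.py 3 3 && python3 -m crank '[[-1,5,0,0,0],[-1,10,0,0,0],[-1,14,0,0,0],[-1,18.5,0,0,0],[-1,18.5,0,0,0]]'>/dev/null && python3 chk.py 7 8 && python3 -m crank '[[-1,3,0,1,0],[-1,6,0,2.5,0],[-1,8,0,3.5,0],[-1,8,0,3.5,0]]' >/dev/null && python3 chk.py 7 8 && python3 -m crank '[[-1,2.5,0,0.8,0],[-1,5,0,1.5,0],[-1,8,0,1.5,0],[-1,11,0,1.5,0],[-1,11,0,1.5,0]]' >/dev/null && python3 chk.py 7 8; python3 st.py
```

```text
8.73 [555.27 -83.29 278.91] F [-0.1 -0.8 -0.2] M [ 0.02  0.   -0.  ]
9.15 [536.05 -77.38 277.98] F [-0.2 -0.2  0.7] M [ 0.02  0.05 -0.05]
9.48 [528.8  -75.27 273.79] F [ 0.5 -0.1  0.9] M [-0.05 -0.06  0.03]
9.9 [518.07 -72.12 272.58] F [ 0.7 -0.2  1.3] M [0.01 0.05 0.01]
9.9 [ 0.5181 -0.0721  0.2726] rot [ 1.8000e+02 -4.0000e-02  1.6381e+02] F [ 0.7 -0.2  1.3] M [0.01 0.05 0.01] op 0.0002 g 0.3
```

```bash
python3 -m crank '[[-1,1,0,0.5,0],[-1,2,0,1,0],[-1,2,0,1,0]]' >/dev/null; python3 chk.py 5 8 && python3 -m crank '[[-1,0,0,0.5,0],[-1,0,0,1,0]]' >/dev/null && python3 chk.py 5 8 && python3 -m crank '[[-1,0,0,0.5,0],[-1,0,0,1,0]]' >/dev/null && python3 chk.py 5 8 && python3 -m crank '[[-1,0,0,0.5,0],[-1,0,0,1,0]]' >/dev/null && python3 chk.py 5 8 && python3 -m crank '[[-1,0,0,0.5,0],[-1,0,0,1,0]]' >/dev/null && python3 chk.py 5 8 && python3 -m crank '[[-1,0,0,0.5,0],[-1,0,0,1,0]]' >/dev/null && python3 chk.py 5 8
```

```text
10.15 [516.8  -71.83 271.83] F [ 0.6 -0.5  1.6] M [-0.03 -0.14  0.05]
10.32 [516.79 -71.82 270.97] F [-1.3 -0.2  7.1] M [ 0.    0.24 -0.  ]
```

```bash
python3 chk.py 30 9; python3 -m crank '[[-1,0,0,0.2,0],[-1,0,0,0.3,0]]' >/dev/null; python3 chk.py 12 9 && python3 -m crank '[[-1,0,0,0.2,0],[-1,0,0,0.3,0]]' >/dev/null && python3 chk.py 12 9 && python3 -m crank '[[-1,0,0,0.2,0],[-1,0,0,0.3,0]]' >/dev/null && python3 chk.py 12 9 && python3 -m crank '[[-1,0,0,0.2,0],[-1,0,0,0.3,0]]' >/dev/null && python3 chk.py 12 9 && python3 -m crank '[[-1,0,0,0.2,0],[-1,0,0,0.3,0]]' >/dev/null && python3 chk.py 12 9 && python3 -m crank '[[-1,0,0,0.2,0],[-1,0,0,0.3,0]]' >/dev/null && python3 chk.py 12 9 
```

```text
10.32 [516.79 -71.82 270.97] F [-1.3 -0.2  7.1] M [ 0.    0.24 -0.  ]
10.48 [516.76 -71.8  270.82] F [-1.5 -0.1  7.1] M [0.01 0.31 0.01]
10.65 [516.72 -71.81 270.62] F [-2.2  0.1  9.1] M [0.03 0.29 0.03]
10.82 [516.65 -71.77 270.38] F [-2.4  0.1  9.5] M [-0.01  0.42 -0.03]
10.98 [516.65 -71.76 270.2 ] F [-2.5  0.1 10.3] M [0.08 0.56 0.01]
11.15 [516.59 -71.73 269.96] F [-2.8  0.2 11. ] M [ 0.14  0.64 -0.02]
11.32 [516.5  -71.68 269.66] F [-3.7  0.5 11.6] M [ 0.12  0.69 -0.01]
```

```bash
python3 -m crank '[[-1,0,0,0.2,0],[-1,0,0,0.3,0]]' >/dev/null; python3 chk.py 17 9 && python3 -m crank '[[-1,0,0,0.2,0],[-1,0,0,0.3,0]]' >/dev/null && python3 chk.py 17 9 && python3 -m crank '[[-1,0,0,0.2,0],[-1,0,0,0.3,0]]' >/dev/null && python3 chk.py 17 9 && python3 -m crank '[[-1,0,0,0.2,0],[-1,0,0,0.3,0]]' >/dev/null && python3 chk.py 17 9 && python3 -m crank '[[-1,0,0,0.2,0],[-1,0,0,0.3,0]]' >/dev/null && python3 chk.py 17 9 && python3 -m crank '[[-1,0,0,0.2,0],[-1,0,0,0.3,0]]' >/dev/null && python3 chk.py 17 9 
```

```text
11.48 [516.46 -71.69 269.46] F [-3.8  1.  11.9] M [ 0.17  0.76 -0.01]
11.65 [516.38 -71.67 269.12] F [-4.3  0.7 12.9] M [ 0.18  0.82 -0.04]
11.82 [516.31 -71.63 268.83] F [-4.8  1.  12.2] M [0.14 0.96 0.  ]
11.98 [516.24 -71.62 268.54] F [-5.4  1.  11.5] M [0.18 0.98 0.03]
12.15 [516.15 -71.57 268.19] F [-5.4  0.7 13. ] M [ 0.2   1.   -0.02]
12.32 [516.05 -71.55 267.84] F [-5.5  0.9 13.9] M [0.2  1.1  0.02]
```

```bash
python3 -m crank '[[-1,0.5,0,0,0],[-1,1,0,0,0]]' >/dev/null; python3 chk.py 17 9 && python3 -m crank '[[-1,0.1,0,0.2,0],[-1,0.1,0,0.3,0]]' >/dev/null && python3 chk.py 17 9 && python3 -m crank '[[-1,0.1,0,0.2,0],[-1,0.1,0,0.3,0]]' >/dev/null && python3 chk.py 17 9 && python3 -m crank '[[-1,0.1,0,0.2,0],[-1,0.1,0,0.3,0]]' >/dev/null && python3 chk.py 17 9 && python3 -m crank '[[-1,0,0,0.2,0],[-1,0,0,0.3,0]]' >/dev/null && python3 chk.py 17 9 && python3 -m crank '[[-1,0,0,0.2,0],[-1,0,0,0.3,0]]' >/dev/null && python3 chk.py 17 9 
```

```text
12.48 [515.39 -71.37 267.85] F [-3.7  1.  11.6] M [0.09 0.72 0.  ]
12.65 [515.23 -71.36 267.46] F [-3.8 -0.2 11.5] M [0.14 0.81 0.  ]
12.82 [515.08 -71.27 267.05] F [-3.5  0.3 10.5] M [ 0.16  0.77 -0.04]
12.98 [514.94 -71.28 266.62] F [-5.  -0.5  7.9] M [0.1  0.77 0.02]
13.15 [514.85 -71.24 266.12] F [-4.4  0.8  8.4] M [0.13 0.81 0.03]
13.32 [514.72 -71.21 265.59] F [-4.3  0.2  6.7] M [0.15 0.74 0.02]
```

```bash
python3 -m crank '[[-1,0,0,0.2,0],[-1,0,0,0.3,0]]' >/dev/null; python3 chk.py 12 9 && python3 -m crank '[[-1,0,0,0.2,0],[-1,0,0,0.3,0]]' >/dev/null && python3 chk.py 12 9 && python3 -m crank '[[-1,0,0,0.2,0],[-1,0,0,0.3,0]]' >/dev/null && python3 chk.py 12 9 && python3 -m crank '[[-1,0,0,0.2,0],[-1,0,0,0.3,0]]' >/dev/null && python3 chk.py 12 9 && python3 -m crank '[[-1,0,0,0.2,0],[-1,0,0,0.3,0]]' >/dev/null && python3 chk.py 12 9 && python3 -m crank '[[-1,0,0,0.2,0],[-1,0,0,0.3,0]]' >/dev/null && python3 chk.py 12 9 
```

```text
13.48 [514.7  -71.19 265.03] F [-3.1  1.   4.6] M [ 0.03  0.52 -0.  ]
13.65 [515.42 -71.36 264.58] F [0.1 0.6 0.8] M [ 0.02  0.06 -0.03]
13.82 [515.43 -71.38 264.52] F [-1.1  0.6  2.1] M [ 0.09  0.26 -0.03]
13.98 [515.42 -71.36 264.46] F [-2.7  2.   5.4] M [0.11 0.45 0.03]
14.15 [515.41 -71.36 264.3 ] F [-3.   1.8  6.7] M [ 0.18  0.53 -0.07]
14.32 [515.38 -71.35 264.12] F [-2.9  1.6  7.7] M [ 0.17  0.51 -0.  ]
```

```bash
python3 -m crank '[[-1,0,0,0.2,0],[-1,0,0,0.4,0]]' >/dev/null; python3 chk.py 14 9 && python3 -m crank '[[-1,0,0,0.2,0],[-1,0,0,0.4,0]]' >/dev/null && python3 chk.py 14 9 && python3 -m crank '[[-1,0,0,0.2,0],[-1,0,0,0.4,0]]' >/dev/null && python3 chk.py 14 9;  python3 -m crank '[[-1,0,0,-5,0],[-1,0,0,-25,0],[-1,-10,0,-50,0],[-1,-30,0,-85,0],[-1,-60,0,-90,0],[-1,-60,0,-90,0],[-1,-60,0,-90,0]]' >/dev/null
cat > look.py <<'E'
from h import *
import sys
im,d,K,R,t=cam("wrist"); C=cloud(d,K,R,t); Q=C[...,:2]*1000-np.array([569.2,-149.6])
a=np.radians(-16.1); ex=np.array([np.cos(a),np.sin(a)]); ey=np.array([-ex[1],ex[0]])
X=Q@ex;Y=Q@ey;Z=C[...,2]*1000
for n,sx,sy in(("a",-1,1),("b",-1,-1),("c",1,-1),("d",1,1)):
    for lo,hi in((60,64),(67,71),(72,76),(77,81),(81,84)):
        m=(sx*X>lo)&(sx*X<hi)&(abs(Y-sy*60)<12)&(Z>60); print(n,(lo,hi),m.sum(),np.round(np.percentile(Z[m],[10,50,90]),1) if m.sum()>10 else "")
save(sys.argv[1],im)
E
python3 look.py w4; python3 st.py
```

```text
14.48 [515.37 -71.33 263.89] F [-3.4  1.  10.2] M [ 0.21  0.69 -0.04]
14.65 [515.36 -71.33 263.68] F [-4.4  2.1 11.7] M [ 0.25  0.76 -0.01]
14.82 [515.33 -71.3  263.47] F [-4.8  1.5 12.9] M [ 0.29  0.86 -0.  ]
a (60, 64) 145 [82.2 83.  83.8]
a (67, 71) 144 [82.1 83.  83.8]
a (72, 76) 152 [84.5 85.5 86.4]
a (77, 81) 150 [84.4 85.3 86.2]
a (81, 84) 4115 [331.9 331.9 331.9]
b (60, 64) 131 [ 99.3 102.6 103.7]
b (67, 71) 196 [101.2 102.2 103.4]
b (72, 76) 212 [ 80.5 100.2 101.3]
b (77, 81) 191 [97.1 98.2 99.4]
b (81, 84) 124 [95.7 96.7 97.8]
c (60, 64) 170 [100.6 102.6 104.4]
c (67, 71) 83 [100.9 101.7 102.4]
c (72, 76) 43 [97.1 98.  99.1]
c (77, 81) 51 [93.  94.5 95.7]
c (81, 84) 28 [91.3 91.9 92.5]
d (60, 64) 0 
d (67, 71) 0 
d (72, 76) 0 
d (77, 81) 0 
d (81, 84) 0 
15.45 [ 0.5728 -0.0881  0.3515] rot [ 1.7999e+02 -1.0000e-01  1.6380e+02] F [-0.2  0.1  0. ] M [ 0.09  0.01 -0.01] op 0.0001 g 0.0
```

```bash
python3 -c "
from h import *
a=np.radians(-16.1)
for n,x,y in(('c',33,-60),('b',-33,-60),('d',33,60)):
    print(n,569.2+x*np.cos(a)-y*np.sin(a),-149.6+x*np.sin(a)+y*np.cos(a))
shift(.5843,-.2164,.277,163.9)"
```

```text
c 584.2668328890579 -216.3981328084341
b 520.8554087146567 -198.09536569047717
d 617.5445912853434 -101.10463430952282
shift [ -46.9 -120.    74.4] roll -0.0018
```

```bash
python3 -m crank '[[-1,-15,-40,0,0],[-1,-32,-80,0,0],[-1,-46.9,-120,0,0],[-1,-46.9,-120,30,0],[-1,-46.9,-120,60,0],[-1,-46.9,-120,74.4,0],[-1,-46.9,-120,74.4,0],[-1,-46.9,-120,74.4,0]]' >/dev/null; python3 chk.py 3 3 && python3 -m crank '[[-1,-5,0,0,0],[-1,-10,0,0,0],[-1,-14,0,0,0],[-1,-18.5,0,0,0],[-1,-18.5,0,0,0]]'>/dev/null && python3 chk.py 7 8 && python3 -m crank '[[-1,-3,0,1,0],[-1,-6,0,2.5,0],[-1,-8,0,3.5,0],[-1,-8,0,3.5,0]]' >/dev/null && python3 chk.py 7 8 && python3 -m crank '[[-1,-2.5,0,0.4,0],[-1,-5,0,0.8,0],[-1,-8,0,0.8,0],[-1,-12,0,0.8,0],[-1,-12,0,0.8,0]]' >/dev/null && python3 chk.py 7 8; python3 st.py
```

```text
16.12 [ 583.93 -216.11  276.95] F [ 0.7 -0.1  0.3] M [ 0.    0.06 -0.05]
16.53 [ 603.28 -221.74  278.77] F [-0.1  0.3  1.6] M [-0.03  0.03  0.03]
16.87 [ 610.37 -223.94  274.19] F [ 0.3 -0.1  0.4] M [ 0.01 -0.04  0.02]
17.28 [ 622.35 -227.46  273.9 ] F [-0.1  0.9  0.6] M [ 0.02 -0.03 -0.01]
17.28 [ 0.6223 -0.2275  0.2739] rot [-1.8000e+02  7.0000e-02  1.6381e+02] F [-0.1  0.9  0.6] M [ 0.02 -0.03 -0.01] op 0.0005 g 0.4
```

```bash
python3 -m crank '[[-1,0,0,0.5,0],[-1,0,0,1,0]]' >/dev/null; python3 chk.py 5 8 && python3 -m crank '[[-1,-0.3,0,0.5,0],[-1,-0.3,0,1,0]]' >/dev/null && python3 chk.py 5 8 && python3 -m crank '[[-1,-0.3,0,0.5,0],[-1,-0.3,0,1,0]]' >/dev/null && python3 chk.py 5 8 && python3 -m crank '[[-1,-0.3,0,0.5,0],[-1,-0.3,0,0.8,0]]' >/dev/null && python3 chk.py 5 8 && python3 -m crank '[[-1,0,0,0.3,0],[-1,0,0,0.6,0]]' >/dev/null && python3 chk.py 5 8 && python3 -m crank '[[-1,0,0,0.3,0],[-1,0,0,0.6,0]]' >/dev/null && python3 chk.py 5 8
```

```text
17.45 [ 622.06 -227.36  273.34] F [ 1.3 -0.4  3.2] M [-0.05 -0.31 -0.  ]
17.62 [ 622.23 -227.46  272.61] F [ 1.7 -0.7  5.6] M [-0.11 -0.32  0.04]
```

```bash
python3 -m crank '[[-1,-0.1,0,0.2,0],[-1,-0.1,0,0.4,0]]' >/dev/null; python3 chk.py 15 9 && python3 -m crank '[[-1,-0.1,0,0.2,0],[-1,-0.1,0,0.4,0]]' >/dev/null && python3 chk.py 15 9 && python3 -m crank '[[-1,-0.1,0,0.2,0],[-1,-0.1,0,0.4,0]]' >/dev/null && python3 chk.py 15 9 && python3 -m crank '[[-1,-0.1,0,0.2,0],[-1,-0.1,0,0.4,0]]' >/dev/null && python3 chk.py 15 9 && python3 -m crank '[[-1,-0.1,0,0.2,0],[-1,-0.1,0,0.4,0]]' >/dev/null && python3 chk.py 15 9 && python3 -m crank '[[-1,-0.1,0,0.2,0],[-1,-0.1,0,0.4,0]]' >/dev/null && python3 chk.py 15 9 && python3 -m crank '[[-1,-0.1,0,0.2,0],[-1,-0.1,0,0.4,0]]' >/dev/null && python3 chk.py 15 9 && python3 -m crank '[[-1,-0.1,0,0.2,0],[-1,-0.1,0,0.4,0]]' >/dev/null && python3 chk.py 15 9
```

```text
17.78 [ 622.32 -227.47  272.38] F [ 0.7 -0.2  6.1] M [-0.09 -0.24  0.03]
17.95 [ 622.44 -227.51  272.12] F [ 0.9 -0.7  6.4] M [-0.06 -0.32 -0.02]
18.12 [ 622.57 -227.53  271.8 ] F [ 1.8 -0.7  7.1] M [-0.02 -0.32 -0.02]
18.28 [ 622.7  -227.58  271.54] F [ 1.2 -0.2  6.8] M [-0.01 -0.28  0.02]
18.45 [ 622.81 -227.59  271.2 ] F [1.5 0.1 7.4] M [-0.07 -0.29  0.04]
18.62 [ 622.94 -227.62  270.89] F [ 2.2 -0.9  8.1] M [-0.06 -0.36  0.02]
18.78 [ 623.09 -227.67  270.56] F [ 2.  -0.7  7.8] M [-0.05 -0.37  0.03]
18.95 [ 623.24 -227.71  270.24] F [ 2.2 -0.8  7.9] M [-0.11 -0.4   0.01]
```

```bash
python3 -m crank '[[-1,-0.1,0,0.2,0],[-1,-0.1,0,0.4,0]]' >/dev/null; python3 chk.py 14 9 && python3 -m crank '[[-1,-0.1,0,0.2,0],[-1,-0.1,0,0.4,0]]' >/dev/null && python3 chk.py 14 9 && python3 -m crank '[[-1,-0.1,0,0.2,0],[-1,-0.1,0,0.4,0]]' >/dev/null && python3 chk.py 14 9 && python3 -m crank '[[-1,-0.1,0,0.2,0],[-1,-0.1,0,0.4,0]]' >/dev/null && python3 chk.py 14 9 && python3 -m crank '[[-1,-0.1,0,0.2,0],[-1,-0.1,0,0.4,0]]' >/dev/null && python3 chk.py 14 9 && python3 -m crank '[[-1,-0.1,0,0.2,0],[-1,-0.1,0,0.4,0]]' >/dev/null && python3 chk.py 14 9 && python3 -m crank '[[-1,-0.1,0,0.2,0],[-1,-0.1,0,0.4,0]]' >/dev/null && python3 chk.py 14 9 && python3 -m crank '[[-1,-0.1,0,0.2,0],[-1,-0.1,0,0.4,0]]' >/dev/null && python3 chk.py 14 9
```

```text
19.12 [ 623.38 -227.75  269.91] F [ 3.1 -0.4  8.7] M [-0.08 -0.43  0.02]
19.28 [ 623.53 -227.78  269.53] F [ 1.8 -1.5  8.4] M [-0.06 -0.48 -0.01]
19.45 [ 623.66 -227.84  269.11] F [ 3.7 -0.9  7.2] M [-0.04 -0.52 -0.02]
19.62 [ 623.85 -227.86  268.72] F [ 3.3 -1.3  7. ] M [-0.16 -0.63 -0.01]
19.78 [ 623.98 -227.91  268.22] F [ 3.8 -1.   6.3] M [-0.13 -0.73 -0.02]
19.95 [ 624.06 -227.94  267.69] F [ 3.4 -1.1  5.2] M [-0.15 -0.62  0.03]
20.12 [ 623.73 -227.87  266.57] F [ 4.2 -0.3  6.8] M [-0.12 -0.51 -0.06]
20.28 [ 623.79 -227.89  266.5 ] F [ 2.1 -0.7  8.4] M [ 0.01 -0.29 -0.05]
```

Snapped through (it gave at 267.7→266.6). A small firming press, then lift and look.

```bash
python3 -m crank '[[-1,0,0,0.2,0],[-1,0,0,0.4,0]]' >/dev/null; python3 chk.py 13 9 && python3 -m crank '[[-1,0,0,0.2,0],[-1,0,0,0.4,0]]' >/dev/null && python3 chk.py 13 9 && python3 -m crank '[[-1,0,0,0.2,0],[-1,0,0,0.4,0]]' >/dev/null && python3 chk.py 13 9; python3 -m crank '[[-1,0,0,-5,0],[-1,0,0,-25,0],[-1,10,0,-50,0],[-1,30,0,-85,0],[-1,60,0,-90,0],[-1,60,0,-90,0],[-1,60,0,-90,0]]' >/dev/null
python3 look.py w5|grep -v "^[ad]"; python3 -c "
from h import *
shift(.5209,-.1981,.278,163.9)"
```

```text
20.45 [ 623.77 -227.87  266.38] F [ 2.1 -0.4 10. ] M [-0.01 -0.27 -0.01]
20.62 [ 623.77 -227.89  266.28] F [ 1.5  0.2 11.3] M [ 0.04 -0.12  0.05]
20.78 [ 623.76 -227.85  266.15] F [ 0.7  0.4 13.1] M [ 0.08 -0.02 -0.01]
b (60, 64) 160 [100.8 102.3 103.2]
b (67, 71) 191 [100.5 101.5 102.6]
b (72, 76) 191 [ 98.6  99.5 100.6]
b (77, 81) 192 [96.6 97.6 98.5]
b (81, 84) 125 [95.  96.  97.2]
c (60, 64) 0 
c (67, 71) 0 
c (72, 76) 0 
c (77, 81) 0 
c (81, 84) 0 
shift [46.3 -0.2 75.8] roll -0.0019
```

```bash
sed -e 's/cam("wrist")/cam(sys.argv[2])/' look.py > look2.py; python3 look2.py s6 scene|grep "^[cd]"
```

```text
c (60, 64) 11 [82.3 83.3 84.9]
c (67, 71) 14 [86.6 87.3 89.2]
c (72, 76) 9 
c (77, 81) 47 [63.9 81.4 88. ]
c (81, 84) 38 [65.6 74.3 81.8]
d (60, 64) 4 
d (67, 71) 25 [ 96.3  99.5 102.3]
d (72, 76) 34 [68.2 93.9 98.1]
d (77, 81) 26 [85.7 93.4 95. ]
d (81, 84) 10
```

Clip_c is flat and home. Now clip_b.

```bash
python3 -m crank '[[-1,40,0,0,0],[-1,46.3,0,30,0],[-1,46.3,0,60,0],[-1,46.3,0,75.8,0],[-1,46.3,0,75.8,0],[-1,46.3,0,75.8,0],[-1,46.3,0,75.8,0]]' >/dev/null; python3 chk.py 3 3 && python3 -m crank '[[-1,5,0,0,0],[-1,10,0,0,0],[-1,14,0,0,0],[-1,18.5,0,0,0],[-1,18.5,0,0,0]]'>/dev/null && python3 chk.py 7 8 && python3 -m crank '[[-1,3,0,1,0],[-1,6,0,2.5,0],[-1,8,0,3.5,0],[-1,8,0,3.5,0]]' >/dev/null && python3 chk.py 7 8 && python3 -m crank '[[-1,2.5,0,0,0],[-1,5,0,0,0],[-1,8,0,0,0],[-1,12.5,0,0,0],[-1,12.5,0,0,0]]' >/dev/null && python3 chk.py 7 8 && python3 -m crank '[[-1,0,0,0.5,0],[-1,0,0,1,0]]' >/dev/null; python3 chk.py 5 8 && python3 -m crank '[[-1,0.3,0,0.5,0],[-1,0.3,0,1,0]]' >/dev/null && python3 chk.py 5 8 && python3 -m crank '[[-1,0.3,0,0.5,0],[-1,0.3,0,1,0]]' >/dev/null && python3 chk.py 5 8 && python3 -m crank '[[-1,0.3,0,0.5,0],[-1,0.3,0,0.8,0]]' >/dev/null && python3 chk.py 5 8
```

```text
22.05 [ 522.22 -198.47  278.87] F [ 0.8 -0.2  0.1] M [ 0.02 -0.04 -0.01]
22.47 [ 502.86 -192.67  278.9 ] F [-0.2 -0.2  0.9] M [ 0.01 -0.02 -0.01]
22.8 [ 495.48 -190.55  274.64] F [-0.2  0.5  0.1] M [-0.03 -0.03 -0.04]
23.22 [ 483.12 -186.88  274.78] F [-0.9 -0.4  0. ] M [0.04 0.07 0.01]
23.38 [ 483.72 -187.13  273.97] F [-1.4  0.2  2.2] M [0.11 0.29 0.04]
23.55 [ 483.58 -187.09  272.84] F [-0.3  1.4  2.2] M [ 0.05  0.2  -0.03]
23.72 [ 483.29 -187.02  271.84] F [-1.6  0.6  3.4] M [ 0.16  0.4  -0.  ]
23.88 [ 482.98 -186.93  271.23] F [-2.3  1.3  6.1] M [ 0.16  0.57 -0.  ]
```

```bash
python3 -m crank '[[-1,0.1,0,0.2,0],[-1,0.1,0,0.4,0]]' >/dev/null; python3 chk.py 15 9 && python3 -m crank '[[-1,0.1,0,0.2,0],[-1,0.1,0,0.4,0]]' >/dev/null && python3 chk.py 15 9 && python3 -m crank '[[-1,0.1,0,0.2,0],[-1,0.1,0,0.4,0]]' >/dev/null && python3 chk.py 15 9 && python3 -m crank '[[-1,0.1,0,0.2,0],[-1,0.1,0,0.4,0]]' >/dev/null && python3 chk.py 15 9 && python3 -m crank '[[-1,0.1,0,0.2,0],[-1,0.1,0,0.4,0]]' >/dev/null && python3 chk.py 15 9 && python3 -m crank '[[-1,0.1,0,0.2,0],[-1,0.1,0,0.4,0]]' >/dev/null && python3 chk.py 15 9 && python3 -m crank '[[-1,0.1,0,0.2,0],[-1,0.1,0,0.4,0]]' >/dev/null && python3 chk.py 15 9 && python3 -m crank '[[-1,0.1,0,0.2,0],[-1,0.1,0,0.4,0]]' >/dev/null && python3 chk.py 15 9
```

```text
24.05 [ 482.87 -186.91  270.99] F [-3.2  1.3  6.6] M [ 0.21  0.59 -0.01]
24.22 [ 482.74 -186.84  270.67] F [-3.5  1.1  7.2] M [ 0.19  0.67 -0.  ]
24.38 [ 482.6  -186.81  270.35] F [-4.9  0.9  8.1] M [ 0.21  0.74 -0.02]
24.55 [ 482.45 -186.76  270.  ] F [-5.2  1.   8.8] M [ 0.28  0.81 -0.03]
24.72 [ 482.27 -186.71  269.64] F [-4.6  2.5 10.8] M [ 0.28  0.93 -0.03]
24.88 [ 482.14 -186.66  269.28] F [-5.8  2.2  9.9] M [0.32 1.   0.01]
25.05 [ 481.98 -186.62  268.88] F [-5.8  1.6  9.6] M [0.32 1.08 0.05]
25.22 [ 481.79 -186.58  268.43] F [-6.1  1.2 10.3] M [0.28 1.13 0.04]
```

```bash
python3 -m crank '[[-1,0.5,0,0.2,0],[-1,0.7,0,0.3,0]]' >/dev/null; python3 chk.py 15 9 && python3 -m crank '[[-1,0.15,0,0.2,0],[-1,0.15,0,0.4,0]]' >/dev/null && python3 chk.py 15 9 && python3 -m crank '[[-1,0.15,0,0.2,0],[-1,0.15,0,0.4,0]]' >/dev/null && python3 chk.py 15 9 && python3 -m crank '[[-1,0.15,0,0.2,0],[-1,0.15,0,0.4,0]]' >/dev/null && python3 chk.py 15 9 && python3 -m crank '[[-1,0.1,0,0.2,0],[-1,0.1,0,0.4,0]]' >/dev/null && python3 chk.py 15 9 && python3 -m crank '[[-1,0.1,0,0.2,0],[-1,0.1,0,0.4,0]]' >/dev/null && python3 chk.py 15 9 && python3 -m crank '[[-1,0.1,0,0.2,0],[-1,0.1,0,0.4,0]]' >/dev/null && python3 chk.py 15 9 && python3 -m crank '[[-1,0.1,0,0.2,0],[-1,0.1,0,0.4,0]]' >/dev/null && python3 chk.py 15 9
```

```text
25.38 [ 481.34 -186.43  268.16] F [-4.   1.4  7.5] M [0.23 0.81 0.03]
25.55 [ 481.17 -186.39  267.73] F [-5.1  2.1  8.6] M [ 0.25  0.88 -0.01]
25.72 [ 480.97 -186.33  267.2 ] F [-4.6  1.3  7.1] M [ 0.24  0.89 -0.04]
25.88 [ 480.79 -186.29  266.64] F [-3.7  1.8  6.9] M [0.2  0.83 0.02]
26.05 [ 480.82 -186.31  266.11] F [-2.4  1.7  3.6] M [0.15 0.51 0.04]
26.22 [ 481.04 -186.37  265.6 ] F [-1.5  0.2  2.2] M [ 0.1   0.22 -0.06]
26.38 [ 481.09 -186.4   265.05] F [ 0.8 -0.2 -0.5] M [ 0.03 -0.01  0.02]
26.55 [ 480.96 -186.36  264.73] F [-0.3  0.2  1.6] M [-0.   -0.02 -0.04]
```

Gave through; now the stop.

```bash
python3 -m crank '[[-1,0,0,0.3,0],[-1,0,0,0.6,0]]' >/dev/null; python3 chk.py 12 9 && python3 -m crank '[[-1,0,0,0.2,0],[-1,0,0,0.4,0]]' >/dev/null && python3 chk.py 12 9 && python3 -m crank '[[-1,0,0,0.2,0],[-1,0,0,0.4,0]]' >/dev/null && python3 chk.py 12 9 && python3 -m crank '[[-1,0,0,0.2,0],[-1,0,0,0.4,0]]' >/dev/null && python3 chk.py 12 9 && python3 -m crank '[[-1,0,0,0.2,0],[-1,0,0,0.4,0]]' >/dev/null && python3 chk.py 12 9 && python3 -m crank '[[-1,0,0,0.2,0],[-1,0,0,0.4,0]]' >/dev/null && python3 chk.py 12 9 && python3 -m crank '[[-1,0,0,0.2,0],[-1,0,0,0.4,0]]' >/dev/null && python3 chk.py 12 9 && python3 -m crank '[[-1,0,0,0.2,0],[-1,0,0,0.4,0]]' >/dev/null && python3 chk.py 12 9; python3 -m crank '[[-1,0,0,-5,0],[-1,0,0,-25,0],[-1,-10,0,-50,0],[-1,-30,0,-85,0],[-1,-60,0,-90,0],[-1,-60,0,-90,0],[-1,-60,0,-90,0]]' >/dev/null
python3 look.py w7|grep  "^[ab]"; python3 -c "
from h import *
shift(.6175,-.1011,.278,163.9)"
```

```text
26.72 [ 480.97 -186.35  264.61] F [-0.5  1.9  6.5] M [ 0.14  0.23 -0.01]
26.88 [ 480.94 -186.33  264.48] F [-2.4  1.   8.7] M [ 0.19  0.31 -0.02]
27.05 [ 480.94 -186.33  264.38] F [-2.8  1.3 10.7] M [ 0.31  0.45 -0.01]
27.22 [ 480.91 -186.35  264.27] F [-3.1  2.4 12.9] M [0.29 0.58 0.01]
a (60, 64) 145 [81.9 82.6 83.5]
a (67, 71) 115 [81.7 82.6 83.4]
a (72, 76) 148 [84.4 85.2 86.2]
a (77, 81) 150 [84.4 85.2 86.1]
a (81, 84) 121 [81.4 83.8 85.7]
b (60, 64) 144 [81.7 82.5 83.6]
b (67, 71) 150 [81.9 83.2 86.5]
b (72, 76) 150 [85.3 86.1 86.9]
b (77, 81) 149 [85.1 86.  87. ]
b (81, 84) 80 [79.1 81.5 82.7]
shift [-48.  119.8  74. ] roll -0.0015
```

```bash
python3 -m crank '[[-1,-15,40,0,0],[-1,-32,80,0,0],[-1,-48,120,0,0],[-1,-48,120,30,0],[-1,-48,120,60,0],[-1,-48,120,74,0],[-1,-48,120,74,0],[-1,-48,120,74,0]]' >/dev/null; python3 chk.py 3 3 && python3 -m crank '[[-1,-5,0,0,0],[-1,-10,0,0,0],[-1,-14,0,0,0],[-1,-18.5,0,0,0],[-1,-18.5,0,0,0]]'>/dev/null && python3 chk.py 7 8 && python3 -m crank '[[-1,-3,0,1,0],[-1,-6,0,2.5,0],[-1,-8,0,3.5,0],[-1,-8,0,3.5,0]]' >/dev/null && python3 chk.py 7 8 && python3 -m crank '[[-1,-2.5,0,0,0],[-1,-5,0,0,0],[-1,-8,0,0,0],[-1,-12.5,0,0,0],[-1,-12.5,0,0,0]]' >/dev/null && python3 chk.py 7 8 && python3 -m crank '[[-1,0,0,0.5,0],[-1,0,0,1,0]]' >/dev/null; python3 chk.py 5 8 && python3 -m crank '[[-1,-0.3,0,0.5,0],[-1,-0.3,0,1,0]]' >/dev/null && python3 chk.py 5 8 && python3 -m crank '[[-1,-0.3,0,0.5,0],[-1,-0.3,0,1,0]]' >/dev/null && python3 chk.py 5 8 && python3 -m crank '[[-1,-0.3,0,0.5,0],[-1,-0.3,0,0.8,0]]' >/dev/null && python3 chk.py 5 8
```

```text
28.52 [ 617.16 -101.05  277.86] F [ 0.2 -0.8  0.2] M [ 0.03 -0.05  0.01]
28.93 [ 636.59 -106.84  279.71] F [ 1.2 -0.9  1.7] M [-0.04 -0.15 -0.04]
29.27 [ 643.76 -108.71  275.23] F [-0.1  0.1  1.4] M [-0.07 -0.1  -0.01]
29.68 [ 656.12 -112.29  275.45] F [0.4 0.1 0.4] M [ 0.07 -0.02 -0.04]
29.85 [ 655.67 -112.16  274.74] F [ 1.9 -0.7  3.2] M [-0.08 -0.2  -0.01]
30.02 [ 655.98 -112.25  274.02] F [ 1.3 -1.1  2.4] M [-0.07 -0.35 -0.01]
30.18 [ 656.03 -112.22  272.62] F [ 1.6 -0.3  2.3] M [-0.05 -0.25 -0.04]
30.35 [ 656.4  -112.36  272.03] F [0.5 0.4 4.6] M [-0.02 -0.17 -0.  ]
```

```bash
python3 -m crank '[[-1,-0.1,0,0.2,0],[-1,-0.1,0,0.4,0]]' >/dev/null; python3 chk.py 15 9 && python3 -m crank '[[-1,-0.1,0,0.2,0],[-1,-0.1,0,0.4,0]]' >/dev/null && python3 chk.py 15 9 && python3 -m crank '[[-1,-0.1,0,0.2,0],[-1,-0.1,0,0.4,0]]' >/dev/null && python3 chk.py 15 9 && python3 -m crank '[[-1,-0.1,0,0.2,0],[-1,-0.1,0,0.4,0]]' >/dev/null && python3 chk.py 15 9 && python3 -m crank '[[-1,-0.1,0,0.2,0],[-1,-0.1,0,0.4,0]]' >/dev/null && python3 chk.py 15 9 && python3 -m crank '[[-1,-0.1,0,0.2,0],[-1,-0.1,0,0.4,0]]' >/dev/null && python3 chk.py 15 9 && python3 -m crank '[[-1,-0.1,0,0.2,0],[-1,-0.1,0,0.4,0]]' >/dev/null && python3 chk.py 15 9 && python3 -m crank '[[-1,-0.1,0,0.2,0],[-1,-0.1,0,0.4,0]]' >/dev/null && python3 chk.py 15 9
```

```text
30.52 [ 656.51 -112.36  271.76] F [ 1.3 -0.2  4.6] M [-0.03 -0.21 -0.02]
30.68 [ 656.63 -112.41  271.53] F [ 0.3 -0.1  6.2] M [-0.07 -0.11  0.04]
30.85 [ 656.75 -112.44  271.31] F [ 0.5 -1.3  6.3] M [-0.01 -0.16  0.03]
31.02 [ 656.85 -112.48  271.06] F [ 0.6 -1.2  7.5] M [-0.03 -0.06  0.03]
31.18 [ 656.98 -112.51  270.81] F [-0.2  0.3  9.4] M [-0.01 -0.08  0.07]
31.35 [ 657.09 -112.54  270.55] F [ 0.1 -0.9  9.3] M [-0.01 -0.03  0.02]
31.52 [ 657.23 -112.6   270.29] F [0.  0.6 9.3] M [-0.02 -0.    0.02]
31.68 [ 657.35 -112.65  270.01] F [ 0.1  0.4 10.1] M [ 0.01  0.01 -0.01]
```

```bash
python3 -m crank '[[-1,0,0,0.2,0],[-1,0,0,0.4,0]]' >/dev/null; python3 chk.py 17 9 && python3 -m crank '[[-1,0,0,0.2,0],[-1,0,0,0.4,0]]' >/dev/null && python3 chk.py 17 9 && python3 -m crank '[[-1,0,0,0.2,0],[-1,0,0,0.4,0]]' >/dev/null && python3 chk.py 17 9 && python3 -m crank '[[-1,0,0,0.2,0],[-1,0,0,0.4,0]]' >/dev/null && python3 chk.py 17 9 && python3 -m crank '[[-1,0,0,0.2,0],[-1,0,0,0.4,0]]' >/dev/null && python3 chk.py 17 9 && python3 -m crank '[[-1,0,0,0.2,0],[-1,0,0,0.4,0]]' >/dev/null && python3 chk.py 17 9 && python3 -m crank '[[-1,0,0,0.2,0],[-1,0,0,0.4,0]]' >/dev/null && python3 chk.py 17 9 && python3 -m crank '[[-1,0,0,0.2,0],[-1,0,0,0.4,0]]' >/dev/null && python3 chk.py 17 9
```

```text
31.85 [ 657.41 -112.62  269.72] F [0.1 0.5 9.9] M [-0.01 -0.08 -0.05]
32.02 [ 657.47 -112.66  269.5 ] F [ 1.1 -0.3 11.1] M [-0.03 -0.09 -0.  ]
32.18 [ 657.54 -112.69  269.22] F [ 0.3 -0.  10.6] M [-0.09 -0.22  0.04]
32.35 [ 657.61 -112.72  268.92] F [ 1.2  0.4 10.9] M [-0.06 -0.29  0.07]
32.52 [ 657.7  -112.71  268.62] F [ 1.8 -0.6 10.7] M [-0.07 -0.26  0.02]
32.68 [ 657.78 -112.73  268.28] F [ 2.3 -0.  10.7] M [-0.09 -0.31 -0.03]
32.85 [ 657.87 -112.77  267.88] F [ 2.9 -0.8 10.6] M [-0.13 -0.44 -0.02]
33.02 [ 657.96 -112.81  267.47] F [ 3.3 -1.3  9.8] M [-0.11 -0.56  0.  ]
```

```bash
python3 -m crank '[[-1,0,0,0.2,0],[-1,0,0,0.4,0]]' >/dev/null; python3 chk.py 14 9 && python3 -m crank '[[-1,0,0,0.2,0],[-1,0,0,0.4,0]]' >/dev/null && python3 chk.py 14 9 && python3 -m crank '[[-1,0,0,0.2,0],[-1,0,0,0.4,0]]' >/dev/null && python3 chk.py 14 9 && python3 -m crank '[[-1,0,0,0.2,0],[-1,0,0,0.4,0]]' >/dev/null && python3 chk.py 14 9 && python3 -m crank '[[-1,0,0,0.2,0],[-1,0,0,0.4,0]]' >/dev/null && python3 chk.py 14 9 && python3 -m crank '[[-1,0,0,0.2,0],[-1,0,0,0.4,0]]' >/dev/null && python3 chk.py 14 9 && python3 -m crank '[[-1,0,0,0.2,0],[-1,0,0,0.4,0]]' >/dev/null && python3 chk.py 14 9
```

```text
33.18 [ 658.08 -112.84  267.02] F [ 4.8 -0.3  9.2] M [-0.1  -0.65 -0.06]
33.35 [ 658.2  -112.84  266.5 ] F [ 5.6 -0.8  7.1] M [-0.18 -0.92  0.01]
33.52 [ 657.72 -112.72  265.29] F [0.9 0.4 1.7] M [ 0.02 -0.1  -0.04]
33.68 [ 657.07 -112.54  263.95] F [ 1.  -0.1  6.1] M [-0.04 -0.09  0.04]
33.85 [ 657.05 -112.53  263.92] F [ 0.3 -0.1  8.7] M [-0.08  0.03 -0.04]
34.02 [ 657.06 -112.53  263.89] F [-1.   0.9 10.2] M [0.01 0.22 0.01]
34.18 [ 657.03 -112.51  263.83] F [-1.1  0.3 11.8] M [0.1  0.29 0.02]
```

Snapped onto a hard stop. Retract to a clear pose beside the box and check all four clips from the scene and top cameras.

```bash
python3 -m crank '[[-1,0,0,-5,0],[-1,0,0,-30,0],[-1,0,0,-70,0],[-1,20,30,-110,0],[-1,40,70,-130,0],[-1,60,110,-140,0],[-1,90,150,-150,0],[-1,110,190,-150,0],[-1,120,230,-150,0],[-1,120,250,-150,0],[-1,120,250,-150,0],[-1,120,250,-150,0]]'; python3 look2.py t8 top; python3 look2.py s8 scene; python3 - <<'E'
import cv2,numpy as np
a=cv2.imread('pics/t8.png');b=cv2.imread('pics/s8.png')
cv2.imwrite('pics/m8.png',np.hstack([cv2.resize(a[145:255,275:405],(400,340)),cv2.resize(b[185:300,150:285],(400,340))]))
E
```

```text
time: 35.18
tool_pos: [0.6108, 0.1643, 0.4115]
tool_rot: [-3.141, -0.003, 2.864]
contact_force: [0.3, -1.0, -0.5]
opening: 0.0004
grip_force: 0.0
a (60, 64) 17 [79.  80.7 84.7]
a (67, 71) 13 [79.8 81.  82.9]
a (72, 76) 18 [83.7 85.2 87.6]
a (77, 81) 15 [82.2 85.1 88.2]
a (81, 84) 22 [67.4 81.  86.5]
b (60, 64) 17 [77.3 80.4 84.2]
b (67, 71) 11 [81.7 83.8 88. ]
b (72, 76) 16 [81.7 84.4 87.5]
b (77, 81) 18 [82.1 84.7 86.5]
b (81, 84) 22 [61.4 76.7 83.7]
c (60, 64) 14 [79.2 80.8 83.7]
c (67, 71) 23 [81.  86.7 89.1]
c (72, 76) 15 [84.4 86.9 89.5]
c (77, 81) 8 
c (81, 84) 0 
d (60, 64) 19 [79.4 82.  85.2]
d (67, 71) 16 [81.4 84.8 87.9]
d (72, 76) 13 [81.3 84.7 87.5]
d (77, 81) 3 
d (81, 84) 0 
a (60, 64) 14 [80.  83.4 85. ]
a (67, 71) 17 [80.3 83.7 86.6]
a (72, 76) 10 
a (77, 81) 9 
a (81, 84) 2 
b (60, 64) 9 
b (67, 71) 16 [82.1 85.8 88. ]
b (72, 76) 11 [83.3 86.1 87.3]
b (77, 81) 7 
b (81, 84) 0 
c (60, 64) 11 [81.4 83.3 83.9]
c (67, 71) 12 [86.1 87.4 89. ]
c (72, 76) 12 [86.2 88.  88.9]
c (77, 81) 50 [64.1 79.6 87.3]
c (81, 84) 33 [63.3 73.3 82.8]
d (60, 64) 10 
d (67, 71) 16 [83.3 85.1 87.4]
d (72, 76) 12 [83.8 84.8 87.7]
d (77, 81) 61 [63.8 74.2 85. ]
d (81, 84) 3
```

View pics/m8.png

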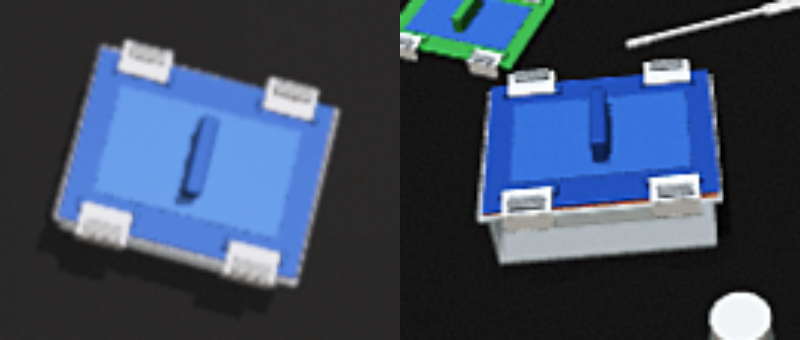

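All four clips lie flat over the rim: scene crop (530,82), (665,72), (527,205), (675,192). The lid sits square and the robot is clear.

```bash
python3 -c "
from cell import ticket
print(ticket.hand_in())"
```

```text
the job is handed in; nothing more can be done
None
```

The blue lid is seated squarely on the sample box with all four clips flat and home, closed in the order a, c, b, d; no press reading exceeded about 14 N, and the job was handed in at about 35 s with the robot clear.

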